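# Secure a machined ring on its carrier and hold the code reader over its label

### The arm

A 6-joint arm with a two-finger parallel gripper is mounted at the origin on the work surface. World frame = base frame: x ahead of the robot, y to its left, z up, the work surface at z = 0. Lengths are in mm, angles in rad, forces in N, time in s.
With the tool pointing down it reaches from about 325 to 900 mm from the base axis. Payload 3.5 kg.
Tool frame: the origin (TCP) lies at the very end of the fingers, on their centre line; the grasp point (between the pads) lies 19 mm behind it; z points along the fingers, y is the line along which they close (so a half turn about z gives the same grasp; the last joint's range is limited). The gripper opens to 85 mm and grips with 20 to 120 N. Pads are 22 mm wide; open, the fingers measure 114 mm over their backs; the gripper's body (76 mm by 85 mm) begins 54 mm behind the grasp point. The pads swing forward as they close: fully open they stand 13 mm farther back than shut.
Start: joints at [1.174, 0.276, -0.026, 1.268, 0, 1.467], TCP at [181.001, 598.214, 231.313] pointing down, gripper open.
Joint ranges: [-3.12, 3.12], [-0.85, 1.88], [-1.08, 1.24], [-1.95, 2.15], [-1.57, 1.53], [-3.14, 3.14]. Speed limits (rad/s): [2.57, 2.57, 3.14, 3.14, 3.14, 3.14].

### API

Orientations are given as a rotation vector (axis times angle).
In Python, from workcell import r, snapshot, camera_info, job, models gives the robot as it stands. The module is installed in compiled form; this text tells all that it offers.
- The arm moves only by the tool move_arm, never from a script. Its argument "plan" is a list of rows, each a list of 2 entries, a list of its own where there are three numbers: the shift along the tool's x, y, z in cm, then the turn about the tool's z in rad. A call has 1 to 10 rows; each row shifts and turns the commanded pose from where the row before left it, along the tool's axes as they then stand; what a row does not reach is not made up. A row lasts 1/8 s, in which the tool goes at most 62.5 mm and 10.7 degrees, less where a joint would pass 70% of its speed; a pose out of reach is approached as far as the arm can. A call is refused whole if a number of a shift passes 6.25 or a number of a turn 0.188, either way. A call with a gripper value outside its range is refused whole. "jaw" is the opening, from 0 (shut) to 1 (fully open), set as the call begins (left out, the last holds). The fingers move at their own pace and stop on an object; the grip force is fixed at half the most. Time passes only in rows, so rows that do not move let the fingers close. It gives the time, the measured TCP pose, the force, the opening and the grip force at its end, in the units of the state.
- r.state(): the state, without advancing time (a new reading comes with each control period).
- snapshot(name): name is "scene" or "side" or "wrist"; returns the picture (400x640x3 uint8, red, green, blue); there is no depth.
- camera_info(name): a dict with "fx", "fy", "cx", "cy" (pixels), "T" (4x4, takes a point from camera to world coordinates); the wrist camera has in their place "hand_eye" (4x4, takes a point from camera to tool coordinates, whose origin is the TCP and whose axes are the flange's). Camera axes: x right, y up, looking along -z (the intrinsics and any distortion apply to the point x, -y, -z); pixel columns grow to the right and rows downward; lengths in mm; the calibration is good to about 2 mm. A picture is of the moment at which its call begins: read the wrist's pose just before it. camera_info takes no time and is no camera call.
- job.hand_in(): hands the job in; it is judged then, once.
Trained networks look in the newest picture that a camera, given by its name, has taken for a name from the list of things; names that differ only in an ending like _2 or _b are one class to them, and where a whole thing is asked for, a point or a joint stands for the part that bears it (a point fixed in the world has none). Each returns a list of dicts, best first, with "score" (0 to 1); they miss things now and then, are a little off and sometimes report something else, mostly with a low value. They report only what shows in the picture. A call takes as long as a camera call. They do not tell look-alikes from the thing itself.
- models.cut_out(target, camera): "region" (400x640 bool, what is visible of it).
- models.spot_point(target, camera): "point" ([x, y, z] in mm, in world coordinates, good to about 4 mm: a listed point, or the origin of a listed thing).
The state is a dict: "time": time; "qpos": joint angles; "dq": joint speeds; "tau": joint torques, N m; "tcp_pos": TCP position; "orientation": TCP orientation; "contact_force": force on the tool from outside, world axes, zero at the start; "torque": the same for the moment, N m; "grip_width": finger opening in mm; "grasp_force": force on a finger pad.
Only numpy, scipy, OpenCV 4.12 (cv2) and the standard library are available. Lean on these libraries where they do the work, as an engineer would, in place of code of your own. Each camera call takes 0.05 s, during which the arm holds its last target. There are 200 camera calls.

### The job

Get the ring ready to leave: lay the aluminium retaining bar over it, down into the two forked posts of the carrier, lowering it in without dropping it, and let go. Then book the ring out: take the blue code reader from its cradle, bring it over without touching ring, bar or carrier with it, and hold it still and upright, window down, centred about 15 mm above the barcode label on the ring, with the long side of its window along the label. Finish while holding the reader there, and leave the ring and everything else on the bench where they are.

Things in the scene. Friction and masses are not known exactly. Their poses are not given: they have to be found in the camera images.
- carrier: Fixed black carrier plate, 240 x 340 x 20 mm (x, y, z). Origin: centre of its underside, on the bench; z up; x points away from its aluminium bow handle (along y, 122 mm long, 104 mm to -x, top 61 mm above the bench). Its round nest (top at 30 mm) carries the ring. Two dark forked posts stand at x = 0, y = +118 and -118 mm.
- post_a (a point): Middle of the flat rest in the fork of the post at carrier y = +118 mm, 85 mm above the bench; axes as the carrier's. The rest is 36 mm wide (x) and 24 mm along y (inner face at y = 106 mm). Cheeks on both x sides rise straight 12 mm, then flare out to 54 mm apart, 26 mm above the rest; the post is 56 mm wide in x.
- post_b (a point): The same for the other, equal post at carrier y = -118 mm.
- ring: Grey machined ring, 167 mm outside over its flange, 103 mm bore, 45 mm high, 1.3 kg, loose on the carrier's nest around a 98 mm spigot; its flat top is 75 mm above the bench. Origin: centre of its underside (30 mm above the bench); z up; x points to the barcode label.
- label (a point): Centre of the white barcode label (black stripes) on the ring's flat top, 65.5 mm from the ring's axis, on the carrier's +x side, at least 14 mm clear of the laid bar even when the reader is over it. Axes as the ring's: label 36 mm long along y, 14 mm wide along x; z up.
- bar: Loose retaining bar, about 0.3 kg, flat on the bench left or right of the carrier. Aluminium strap 30 x 270 x 12 mm (x, y, z); below it a white nylon strip 26 x 204 x 8 mm, on whose underside's centre lies the origin; z up; half a turn is the same. Laid home, the strap's ends rest on both posts: origin 77 mm above the carrier's, y along carrier y, play 3 mm each way in x, 4 mm in y.
- bar_handle (a point): Centre of the crossbar of the bar's orange bow handle, 50 mm above the bar's origin; axes as the bar's. Crossbar 110 mm long (y), 16 mm wide (x), 14 mm high, legs 82 mm apart, 23 mm free height beneath it; its top is 57 mm above the bar's origin. Grip it across x.
- cradle: Fixed grey charging cradle for the reader, on the other side of the carrier from the bar: foot 100 x 120 x 10 mm with an upright pocket 42 x 62 mm inside (x, y), rim 45 mm above the bench. Origin: centre of its underside; z up. The reader stands on the pocket's floor, 10 mm above the bench, and is lifted straight out.
- reader: Loose cordless code reader, upright, 122 mm high, 0.15 to 0.31 kg, nose down in the cradle, axes as the cradle's. Black nose 34 x 54 mm (x, y), 30 mm high, red window in its underside, long along y; above it a blue body 30 x 44 mm (x, y) up to 120 mm. Origin: centre of the window, its lowest face; z up. Either way round serves.
- reader_grip (a point): Point to grip on the reader's axis, 90 mm above its window: take the 30 mm thickness, fingers on the two faces across x.
- setting_ring: Bystander: small steel setting ring, 52 mm across, 18 mm high, lying on a far corner of the carrier plate (20 mm above the bench). Origin at its underside.
- screwdriver: Bystander: screwdriver 190 mm long lying on the bench between robot and carrier.
- plug_gauge: Bystander: steel plug gauge 126 mm long, 18 mm thick, lying on the bench between robot and carrier.
- caliper: Bystander: digital caliper 235 mm long lying on the bench beyond the carrier.
- cleaner: Bystander: upright cleaner bottle, 60 mm across, 150 mm high, beyond the carrier on the left.
- wrench: Bystander: wrench 170 mm long lying on the bench beyond the carrier on the right.
Mind the look-alikes: they are no part of the job. There is more than one size of the reader; the job needs the smallest. Of the things shaped like the cradle, the grey one is meant.

How it is judged (in metres and radians):
On the way, in this order (a step that is already met when the one before it is completed fails the run):
1. the retaining bar lies home in both forked posts, let go and at rest (x of bar in the frame of carrier between -0.005 and 0.005 m and y of bar in the frame of carrier between -0.008 and 0.008 m and z of bar in the frame of carrier between 0.073 and 0.08 m and angle between the y axis of bar and the y axis of carrier, either way round below 0.06 rad and angle between bar's own z axis and vertical below 0.035 rad and contact force between the fingers and bar below 0.1 N and linear speed of bar below 0.02 m/s), for 0.2 s.
2. the reader has been lifted clear of its cradle (z of reader in the frame of cradle above 0.06 m and contact force between the fingers and reader above 1 N), for 0.1 s.
At the end, for the whole second after the job is handed in: Reader held still and upright (8 deg), window within 10 mm of the label's centre and 5 to 27 mm above it, along it within 11 deg, touching no ring, bar, carrier or cradle; bar free and level, home in both forks (5 mm across, 8 mm along); ring within 8 mm, other things within 20 mm of their starts (all of step 1 and horizontal distance between reader and label below 0.01 m and z of reader in the frame of label between 0.005 and 0.027 m and angle between reader's own z axis and vertical below 0.14 rad and angle between the y axis of reader and the y axis of ring, either way round below 0.2 rad and contact force between the fingers and reader above 1 N and linear speed of reader below 0.02 m/s and contact force between reader and ring below 0.1 N and contact force between reader and bar below 0.1 N and contact force between reader and carrier below 0.1 N and contact force between reader and cradle below 0.1 N and distance of ring from where it was at the start of the episode below 0.008 m and distance of each of setting_ring, screwdriver, plug_gauge, caliper, cleaner, wrench from where it was at the start of the episode below 0.02 m); the arm keeps its last pose, push and grip.
It fails at once if the retaining bar is dropped (falls free faster than 0.4 m/s) (linear speed of bar above 0.4 m/s and contact force between the fingers and bar below 0.1 N).
It fails at once if the reader touches the ring, the bar or the carrier (contact force between reader and ring above 0.5 N or contact force between reader and bar above 0.5 N or contact force between reader and carrier above 0.5 N).
It fails at once if the ring is moved (distance of ring from where it was at the start of the episode above 0.008 m).
It fails at once if a bystander is disturbed (distance of any of setting_ring, screwdriver, plug_gauge, caliper, cleaner, wrench from where it was at the start of the episode above 0.02 m).
It also fails if it takes over 64 s, if anything falls off the work surface, if the arm or the gripper's body presses on something with over 40 N, if the wrist force passes 120 N, or if a joint passes its speed limit or range.

## Working session

There is one attempt and no reset: what is moved stays moved. The work goes in short steps, Python scripts to look and compute and a tool call to move; the robot and the scene stay as the last step left them, time stands still between calls to the robot, and variables do not carry over. Pictures are saved under pics/ and viewed, at most 10 in all, crops included, and the job is handed in when it is done.

Besides the shell and the picture viewer there is one more tool, called after "Call:" as name(argument=value, ...) on one line, values as JSON. move_arm: Moves the arm, as the interface text tells. Its arguments: {"type":"object","properties":{"plan":{"type":"array","items":{"type":"array"}},"jaw":{"type":"number"}},"required":["plan"]}

```bash
mkdir -p pics
cat > h.py <<'E'
import numpy as np,cv2
from workcell import r,snapshot,camera_info,job,models
from scipy.spatial.transform import Rotation as R
def save(n,f,img=None):
    im=snapshot(n) if img is None else img
    cv2.imwrite('pics/'+f,im[:,:,::-1]); return im
def cam(n):
    c=camera_info(n)
    if 'T' in c: T=np.array(c['T'])
    else:
        s=r.state();W=np.eye(4);W[:3,:3]=R.from_rotvec(s['orientation']).as_matrix();W[:3,3]=s['tcp_pos'];T=W@np.array(c['hand_eye'])
    return c,T
def ray(n,u,v,z):
    c,T=cam(n)
    p=np.array([[[u,v]]],float);K=np.array([[c['fx'],0,c['cx']],[0,c['fy'],c['cy']],[0,0,1.]])
    d=c.get('distortion',c.get('dist'))
    x,y=cv2.undistortPoints(p,K,np.array(d,float) if d is not None else None)[0,0]
    w=T[:3,:3]@np.array([x,-y,-1]);o=T[:3,3]
    return o+w*(z-o[2])/w[2]
E
python3 - <<'E'
from h import *
s=r.state();print(s['time'],s['tcp_pos'],s['orientation'],s['grip_width'])
ims=[save(n,n+'0.png') for n in('scene','side')]
for n in('scene','side'):
    print(n,{k:(np.round(v,3).tolist() if not isinstance(v,str) else v) for k,v in camera_info(n).items()})
print({k:np.round(v,3).tolist() for k,v in camera_info('wrist').items()})
for t in['carrier','post_a','post_b','ring','label','bar','bar_handle','cradle','reader','reader_grip']:
  for n in('scene','side'):
    print(t,n,[(round(float(d['score']),2),np.round(d['point']).tolist()) for d in models.spot_point(t,n)[:4]])
E
```

```text
0.0 [180.67794639 597.49960127 230.14258571] [-0.45969814 -3.10722352  0.00340264] 85.61082675863226
scene {'fx': 499.51, 'fy': 499.51, 'cx': 317.164, 'cy': 194.735, 'T': [[0.832, -0.435, 0.343, 1032.161], [0.554, 0.656, -0.512, -752.358], [-0.003, 0.617, 0.787, 1096.887], [0.0, 0.0, 0.0, 1.0]]}
side {'fx': 506.13, 'fy': 506.13, 'cx': 319.83, 'cy': 206.334, 'T': [[0.703, 0.511, -0.495, -169.347], [-0.712, 0.51, -0.483, -787.152], [0.006, 0.692, 0.722, 1190.194], [0.0, 0.0, 0.0, 1.0]]}
{'fx': 278.716, 'fy': 278.716, 'cx': 316.466, 'cy': 200.992, 'hand_eye': [[-0.0, 0.947, 0.322, 81.806], [1.0, 0.001, -0.001, -0.378], [-0.001, 0.322, -0.947, -142.278], [0.0, 0.0, 0.0, 1.0]]}
carrier scene []
carrier side [(0.94, [580.0, 11.0, -3.0]), (0.22, [491.0, 350.0, 2.0])]
post_a scene [(0.83, [582.0, -109.0, 86.0]), (0.74, [577.0, 129.0, 84.0])]
post_a side [(0.87, [582.0, -107.0, 86.0]), (0.72, [718.0, -325.0, -2.0]), (0.67, [581.0, 128.0, 87.0])]
post_b scene [(0.83, [582.0, -109.0, 86.0]), (0.74, [577.0, 129.0, 84.0])]
post_b side [(0.87, [582.0, -107.0, 86.0]), (0.72, [718.0, -325.0, -2.0]),
[... 340 characters left out ...]
0, 52.0]), (0.23, [820.0, -12.0, -0.0])]
bar_handle side [(0.83, [489.0, 349.0, 51.0])]
cradle scene [(0.7, [445.0, -521.0, 4.0]), (0.56, [483.0, -342.0, 4.0]), (0.34, [719.0, -322.0, -2.0])]
cradle side [(0.66, [442.0, -518.0, -2.0]), (0.64, [481.0, -344.0, -1.0])]
reader scene [(0.97, [629.0, -350.0, 3.0]), (0.84, [479.0, -338.0, 8.0]), (0.64, [338.0, -356.0, 2.0])]
reader side [(0.72, [486.0, -342.0, 7.0]), (0.61, [631.0, -348.0, 4.0]), (0.56, [342.0, -360.0, 6.0])]
reader_grip scene [(0.94, [484.0, -342.0, 100.0]), (0.74, [482.0, -339.0, 7.0]), (0.72, [628.0, -350.0, 131.0]), (0.56, [339.0, -358.0, 130.0])]
reader_grip side [(0.95, [338.0, -357.0, 130.0]), (0.75, [485.0, -342.0, 100.0])]
```

View pics/scene0.png

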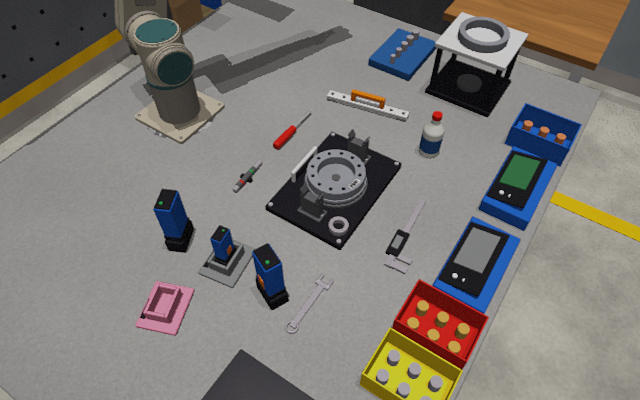

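View pics/side0.png

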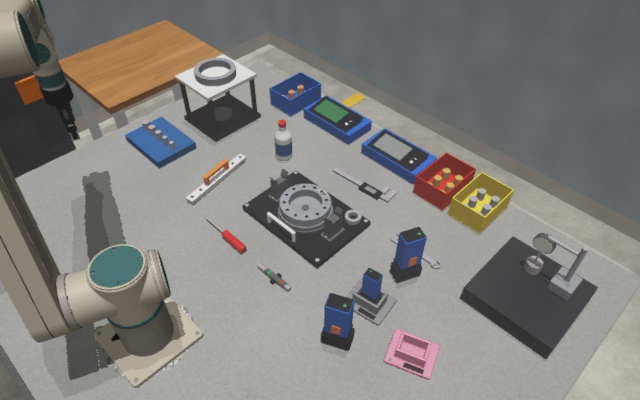

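The pictures show the bar with its orange handle at scene (368,98), the carrier and ring at (335,178), and the small reader in the grey cradle at (222,245). A larger look-alike reader stands on either side of it. Next I'll get the bar's yaw and the move over it.

Run:
```python
from h import *
s=r.state();print(np.round(R.from_rotvec(s['orientation']).as_matrix(),3).tolist())
snapshot('scene');snapshot('side')
for n in('scene','side'):
  for t,z in(('bar',20),('bar_handle',57)):
    d=models.cut_out(t,n)
    for e in d[:2]:
      m=e['region'];v,u=np.nonzero(m)
      P=np.array([ray(n,a,b,z)[:2] for a,b in zip(u[::3],v[::3])],np.float32)
      (c,wh,a)=cv2.minAreaRect(P);_,_,vt=np.linalg.svd(P-P.mean(0),full_matrices=False)
      print(n,t,e['score'],np.round(c),np.round(wh),a,'axis',np.round(np.degrees(np.arctan2(vt[0,1],vt[0,0])),1))
```

```text
[[-0.957, 0.29, 0.0], [0.29, 0.957, 0.0], [0.0, 0.0, -1.0]]
scene bar 0.73 [488. 355.] [269.  84.] 10.862571716308594 axis 8.9
scene bar_handle 0.59 [507. 316.] [260.  78.] 10.992295265197754 axis 8.6
side bar 0.82 [482. 349.] [278.  70.] 11.975820541381836 axis -167.7
side bar_handle 0.61 [462. 313.] [269.  70.] 11.9684419631958 axis -167.1
```

Call:
move_arm(plan=[[[-5.25,-2.1,0.85],0],[[-5.25,-2.1,0.85],0],[[-5.25,-2.1,0.85],0],[[-5.25,-2.1,0.85],0],[[-5.25,-2.1,0.85],0],[[-5.25,-2.1,0.85],0],[[-5.25,-2.1,0.85],0],[[0,0,0],-0.163],[[0,0,0],-0.163],[[0,0,0],-0.163]], jaw=1)

```text
time: 2.65
tcp_pos: [490.5, 350.8, 171.7]
orientation: [0.313, -3.126, 0.0]
contact_force: [0.5, -0.5, -0.6]
grip_width: 85.5
grasp_force: 0.0
```

Call:
move_arm(plan=[[[0,0,0],0],[[0,0,0],0]])

```text
time: 2.9
tcp_pos: [490.1, 351.1, 171.8]
orientation: [-0.303, 3.127, 0.0]
contact_force: [0.3, 0.7, 0.5]
grip_width: 85.5
grasp_force: 0.0
```

Run:
```python
from h import *
im=save('wrist','w1.png')
s=r.state();print(s['time'],s['tcp_pos'],s['orientation'],s['qpos'])
print([(d['score'],np.round(d['point'])) for d in models.spot_point('bar_handle','wrist')])
print([(d['score'],np.round(d['point'])) for d in models.spot_point('bar','wrist')])
hsv=cv2.cvtColor(im,cv2.COLOR_RGB2HSV)
m=((hsv[:,:,0]<22)&(hsv[:,:,0]>4)&(hsv[:,:,1]>150)&(hsv[:,:,2]>100)).astype('uint8')
n,l,st,ce=cv2.connectedComponentsWithStats(m)
k=1+np.argmax(st[1:,4]);print(st[k],ce[k])
v,u=np.nonzero(l==k)
P=np.array([ray('wrist',a,b,57)[:2] for a,b in zip(u,v)],np.float32)
print(cv2.minAreaRect(P))
```

```text
2.95 [490.15285564 351.16590065 171.84061336] [-3.03521964e-01  3.12683551e+00 -5.91119917e-06] [ 5.14512750e-01  2.74172257e-01 -1.58017399e-01  1.13855314e+00
 -2.78782189e-05  3.20979066e-01]
[(0.61, array([484., 345.,  49.]))]
[(0.97, array([492., 351.,  -1.]))]
[ 306  136   16  108 1628] [313.62039312 189.91154791]Traceback (most recent call last):
  File "<stdin>", line 11, in <module>
  File "h.py", line 14, in ray
    c,T=cam(n)
        ~~~^^^
  File "h.py", line 11, in cam
    s=r.state();W=np.eye(4);W[:3,:3]=R.from_rotvec(s['orientation']).as_matrix();W[:3,3]=s['tcp_pos'];T=W@np.array(c['hand_eye'])
ValueError: time passes only in moves, steps and waits
```

View pics/w1.png

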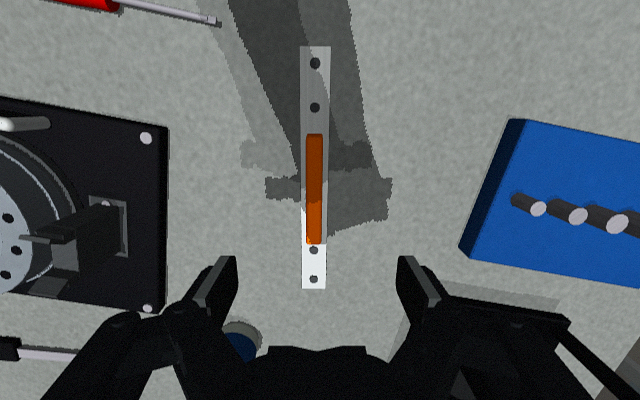

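The wrist view shows the bar nearly vertical: orange crossbar at columns 306–322, rows 136–244, and strap at rows 46–289. The grasp is already almost aligned, so I'll refine it.

```bash
python3 - <<'E'
s=open('h.py').read()
i=s.index('def cam(n)')
s=s[:i]+'''_C={}
def cam(n):
    if n in _C: return _C[n]
    c=camera_info(n)
    if 'T' in c: T=np.array(c['T'])
    else: T=tool()@np.array(c['hand_eye'])
    _C[n]=(c,T); return _C[n]
_S=[]
def st():
    if not _S: _S.append(r.state())
    return _S[0]
def tool():
    s=st();W=np.eye(4);W[:3,:3]=R.from_rotvec(s['orientation']).as_matrix();W[:3,3]=s['tcp_pos'];return W
def goto(p,yaxis_deg):
    "tool-axis shift (cm) to world p, then turn (rad) so that tool y lies along yaxis_deg mod 180"
    W=tool();d=W[:3,:3].T@(np.array(p)-W[:3,3])/10
    a=np.arctan2(W[1,1],W[0,1]);t=-((np.radians(yaxis_deg)-a+np.pi/2)%np.pi-np.pi/2)
    print('shift cm',np.round(d,2),'turn',round(t,3))
def rays(n,P,z): return np.array([ray(n,a,b,z)[:2] for a,b in P])
'''+s[s.index('def ray('):]
open('h.py','w').write(s)
E
python3 - <<'E'
from h import *
im=cv2.imread('pics/w1.png')[:,:,::-1].copy()
hsv=cv2.cvtColor(im,cv2.COLOR_RGB2HSV)
m=((hsv[:,:,0]<22)&(hsv[:,:,0]>4)&(hsv[:,:,1]>150)&(hsv[:,:,2]>60)).astype('uint8')
v,u=np.nonzero(m);k=(v>100)&(v<260)&(abs(u-314)<15)
P=rays('wrist',zip(u[k],v[k]),57).astype(np.float32)
print('handle',cv2.minAreaRect(P))
Q=[]
for row in range(60,130,3):
    g=im[row].astype(int).sum(1)
    c=[x for x in range(295,336) if g[x]>0]
# strap: corners by eye
C=rays('wrist',[(300.5,46),(330.5,46),(326,289),(301.5,289)],20);print('strap',C.round(1).tolist(),C.mean(0))
a=(C[0]+C[1])/2-(C[2]+C[3])/2;print('len',np.hypot(*a),'ang',np.degrees(np.arctan2(a[1],a[0]))%180)
W=tool();print('tool y ang',np.degrees(np.arctan2(W[1,1],W[0,1])))
# carrier screws
E
```

```text
handle ((487.26629638671875, 347.4480895996094), (109.51727294921875, 15.214507102966309), 10.41763687133789)
strap [[360.4, 309.8], [354.9, 337.4], [619.8, 388.2], [625.7, 358.1]] [490.18312436 348.39451581]
len 269.65988563351647 ang 10.58328259664657
tool y ang 101.13261190111491
```

Run:
```python
from h import *
goto([488.3,348,33],100.5)
```

```text
shift cm [ 0.24 -0.28 13.88] turn 0.011
```

Call:
move_arm(plan=[[[0.24,-0.28,2.5],0.011],[[0,0,3.5],0],[[0,0,3.5],0],[[0,0,2.5],0],[[0,0,1.3],0],[[0,0,0.5],0],[[0,0,0],0]])

```text
time: 3.92
tcp_pos: [488.9, 348.2, 34.4]
orientation: [-0.289, 3.127, 0.001]
contact_force: [0.4, -0.0, -0.1]
grip_width: 85.3
grasp_force: 0.0
```

Call:
move_arm(plan=[[[0,0,0],0],[[0,0,0],0],[[0,0,0],0],[[0,0,0],0],[[0,0,0],0],[[0,0,0],0],[[0,0,0],0],[[0,0,0],0]], jaw=0)

```text
time: 4.92
tcp_pos: [488.7, 348.0, 34.3]
orientation: [-0.289, 3.128, 0.0]
contact_force: [-0.6, -0.6, 5.1]
grip_width: 14.7
grasp_force: 60.4
```

Call:
move_arm(plan=[[[0,0,-1.0],0],[[0,0,-2.5],0],[[0,0,-3.5],0],[[0,0,-3.5],0],[[0,0,-3.0],0],[[0,0,-1.5],0]])

```text
time: 5.68
tcp_pos: [488.5, 348.0, 184.9]
orientation: [-0.289, 3.127, 0.001]
contact_force: [1.1, 0.3, -4.4]
grip_width: 15.0
grasp_force: 59.4
```

Call:
move_arm(plan=[[[0.4,-1.8,0],0],[[0.7,-3.2,0],-0.0],[[0.8,-3.8,0],0],[[0.8,-3.8,0],0],[[0.8,-3.8,0],0],[[0.8,-3.8,0],0],[[0.8,-3.8,0],0],[[0.8,-3.8,0],0],[[0.7,-3.2,0],0],[[0.4,-2.0,0],0]])

```text
time: 6.92
tcp_pos: [477.3, 8.6, 181.6]
orientation: [0.285, -3.124, -0.0]
contact_force: [-0.2, -0.1, -4.4]
grip_width: 14.8
grasp_force: 59.3
```

Call:
move_arm(plan=[[[0,0,0],-0.08],[[0,0,0],-0.155],[[0,0,0],-0.17],[[0,0,0],-0.17],[[0,0,0],-0.17],[[0,0,0],-0.17],[[0,0,0],-0.17],[[0,0,0],-0.155],[[0,0,0],-0.1],[[0,0,0],-0.05]])

```text
time: 8.18
tcp_pos: [477.5, 10.1, 181.5]
orientation: [2.224, -2.214, -0.005]
contact_force: [0.7, -0.2, -3.6]
grip_width: 14.7
grasp_force: 59.4
```

Call:
move_arm(plan=[[[0,0,0],0],[[0,0,0],0],[[0,0,0],0]])

```text
time: 8.55
tcp_pos: [479.5, 10.5, 183.4]
orientation: [2.224, -2.218, -0.001]
contact_force: [-0.2, -0.1, -3.1]
grip_width: 14.9
grasp_force: 59.4
```

Run:
```python
from h import *
s=st();print(s['time'],s['tcp_pos'],s['orientation'],s['qpos'],s['grip_width'])
im=save('wrist','w2.png')
W=tool();print('tool y ang',np.degrees(np.arctan2(W[1,1],W[0,1])))
for t in('carrier','post_a','ring','label','bar_handle','bar'):
  print(t,[(d['score'],np.round(d['point'],1)) for d in models.spot_point(t,'wrist')[:3]])
```

```text
8.55 [479.54637478  10.50319953 183.37268505] [ 2.22418164e+00 -2.21784558e+00 -9.66432807e-04] [-1.12925284e-01  5.14134949e-02 -3.99070268e-01  1.12116867e+00
 -8.86287734e-05 -1.68657435e+00] 14.896366312841558
tool y ang -179.83654769085942
carrier [(0.9, array([580.6,   9.3,  -4.3])), (0.19, array([581. ,  10.2,  26.5]))]
post_a [(0.88, array([579.4, 132.8,  84.9])), (0.59, array([ 579.9, -105.8,   87.9]))]
ring [(0.81, array([582.4,  13. ,  29.7]))]
label [(0.88, array([650.9,  -3.8,  75. ]))]
bar_handle [(0.82, array([476.3,   9.1, 198.9])), (0.45, array([645.6,  -2.4,  75.5]))]
bar [(0.88, array([481.8,  12.7, 150.4]))]
```

View pics/w2.png

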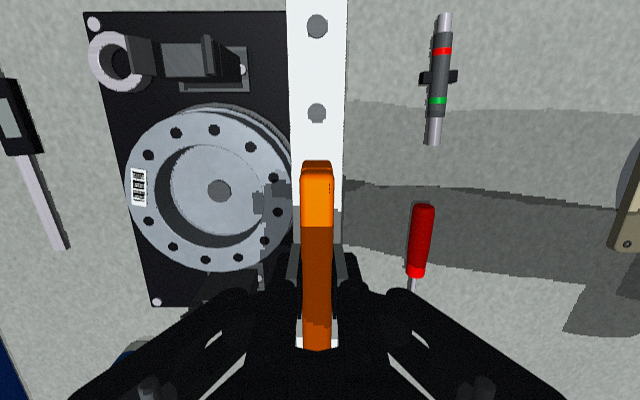

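The wrist view shows label at (138,187), post_b at (205,60) and plate corners at (83,12) and (148,307). The bar is held cleanly in columns 287–345.

Run:
```python
from h import *
im=cv2.imread('pics/w2.png')
c=im[0:320,70:300];cv2.imwrite('pics/w2c.png',cv2.resize(c,None,fx=2.4,fy=1.8,interpolation=cv2.INTER_CUBIC))
print('corners z20',rays('wrist',[(83,12),(148.5,307)],20).round(1).tolist())
print('label',rays('wrist',[(138.5,187)],75).round(1))
for n in('scene','side'):
    if n=='scene':snapshot('scene');snapshot('side')
    for t in('carrier','post_a','ring','label'):
        print(t,n,[(round(d['score'],2),np.round(d['point'],1).tolist()) for d in models.spot_point(t,n)[:3]])
```

```text
corners z20 [[702.0, -156.1], [704.9, 181.7]]
label [[ 6.479e+02 -5.000e-01]]
carrier scene [(0.98, [583.3, 13.9, 1.1]), (0.7, [819.2, -11.5, 2.3])]
post_a scene [(0.84, [582.6, -107.2, 84.9]), (0.78, [580.3, 128.3, 81.0])]
ring scene [(0.89, [583.0, 13.3, 27.5]), (0.36, [484.3, -338.8, 100.0])]
label scene [(0.61, [647.1, -2.5, 77.1])]
carrier side [(0.85, [582.2, 11.0, -1.5]), (0.63, [669.0, -112.1, 20.9]), (0.49, [356.0, 131.9, 1.2])]
post_a side [(0.67, [580.7, -104.9, 88.2]), (0.57, [578.0, 127.2, 83.6])]
ring side [(0.79, [580.8, 9.0, 30.4]), (0.19, [739.2, 284.3, -5.9])]
label side [(0.69, [644.5, 2.8, 75.9])]
```

View pics/w2c.png

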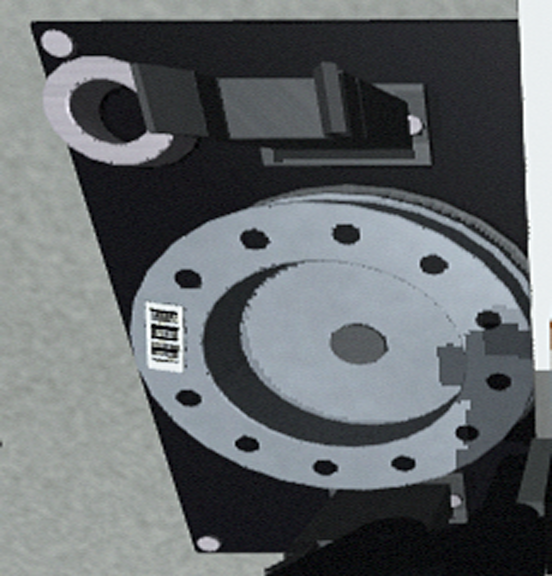

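Run:
```python
from h import *
q=lambda x,y:(x/2.4+70,y/1.8)
print('corners',rays('wrist',[q(30,21),q(195,552)],20).round(1).tolist())
print('rest b corners',rays('wrist',[q(218,78),q(228,137)],85).round(1).tolist())
# cheek tops at z=111
print('cheek top left edge',rays('wrist',[q(131,63),q(147,133)],111).round(1).tolist())
print('cheek top right',rays('wrist',[q(316,63),q(326,137),q(337,63),q(352,137)],111).round(1).tolist())
# bar strap left edge, z of origin
W=tool();print(W[:3,3])
for z in (168,):
  print('strap',rays('wrist',[(287,5),(347,5),(291,140),(344,140)],z).round(1).tolist())
```

```text
corners [[702.3, -156.4], [701.0, 181.1]]
rest b corners [[600.8, -118.0], [601.6, -94.9]]
cheek top left edge [[611.6, -118.0], [612.2, -93.9]]
cheek top right [[559.3, -118.2], [559.7, -92.6], [553.4, -118.2], [552.0, -92.7]]
[479.98166976  10.63779899 183.80874644]
strap [[495.7, -119.0], [466.7, -119.1], [495.4, -54.9], [465.9, -55.0]]
```

Call:
move_arm(plan=[[[0,-1.5,0],0],[[0,-3,0],0],[[-0.1,-3,0],0],[[0,-1.8,0],0],[[0,-0.8,0],0],[[0,0,0],0],[[0,0,0],0],[[0,0,0],0]])

```text
time: 10.4
tcp_pos: [580.3, 12.0, 183.8]
orientation: [2.225, -2.217, -0.001]
contact_force: [0.3, 0.7, -3.9]
grip_width: 14.9
grasp_force: 59.4
```

Run:
```python
from h import *
im=save('wrist','w3.png');print(st()['tcp_pos'])
a=save('scene','s3.png');b=save('side','d3.png')
A=cv2.resize(a[120:260,250:430],(400,300));B=cv2.resize(b[150:270,230:390],(400,300))
big=np.vstack([np.hstack([A,B]),np.hstack([cv2.resize(im[0:300,160:480],(400,300)),np.zeros_like(A)])])
save(None,'m3.png',big)
```

```text
[580.35495619  12.01637636 183.88125087]
```

View pics/m3.png

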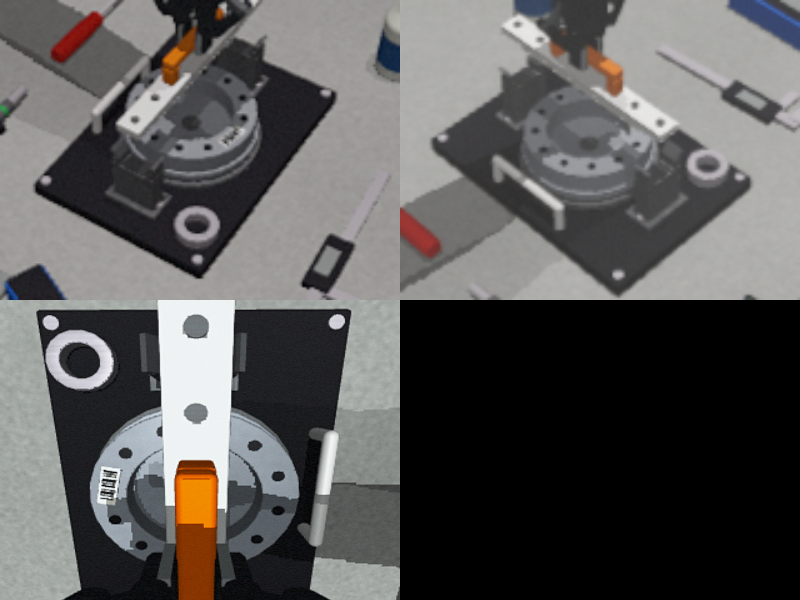

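The bar sits over both posts, with the strap about 2 mm to the -x side of the fork middle. I'll shift +2 mm in x and start lowering.

Call:
move_arm(plan=[[[0,-0.2,1.0],0],[[0,0,1.5],0],[[0,0,1.5],0],[[0,0,1.0],0],[[0,0,0.5],0],[[0,0,0.3],0],[[0,0,0],0]])

```text
time: 11.42
tcp_pos: [583.2, 12.0, 125.9]
orientation: [-2.225, 2.217, -0.0]
contact_force: [-0.3, -0.4, -5.2]
grip_width: 15.0
grasp_force: 59.3
```

Call:
move_arm(plan=[[[0,0,0.3],0],[[0,0,0.3],0],[[0,0,0.2],0],[[0,0,0.1],0],[[0,0,0],0]])

```text
time: 12.05
tcp_pos: [582.9, 12.0, 116.7]
orientation: [2.225, -2.218, -0.0]
contact_force: [0.9, -0.0, -4.2]
grip_width: 14.9
grasp_force: 59.4
```

Call:
move_arm(plan=[[[0,0,0.15],0],[[0,0,0.15],0],[[0,0,0.1],0],[[0,0,0.1],0],[[0,0,0],0],[[0,0,0],0]])

```text
time: 12.8
tcp_pos: [583.0, 12.0, 111.8]
orientation: [2.225, -2.218, 0.0]
contact_force: [0.4, 0.0, -4.0]
grip_width: 14.9
grasp_force: 59.4
```

Call:
move_arm(plan=[[[0,0,0.05],0],[[0,0,0.05],0],[[0,0,0],0]])

```text
time: 13.18
tcp_pos: [583.1, 12.0, 111.2]
orientation: [-2.225, 2.218, -0.0]
contact_force: [-1.6, 0.7, -0.2]
grip_width: 14.6
grasp_force: 59.9
```

Call:
move_arm(plan=[[[0,0,0.05],0],[[0,0,0.05],0],[[0,0,0],0]])

```text
time: 13.55
tcp_pos: [583.2, 12.0, 111.2]
orientation: [-2.225, 2.217, -0.001]
contact_force: [-4.1, -0.3, 7.5]
grip_width: 14.9
grasp_force: 60.9
```

Call:
move_arm(plan=[[[0,0,0],0],[[0,0,0],0],[[0,0,0],0],[[0,0,0],0],[[0,0,0],0]], jaw=1)

```text
time: 14.18
tcp_pos: [583.0, 12.0, 109.7]
orientation: [2.225, -2.218, -0.0]
contact_force: [-0.4, -0.7, 1.3]
grip_width: 85.4
grasp_force: 0.0
```

Call:
move_arm(plan=[[[0,0,-0.5],0],[[0,0,-2],0],[[0,0,-4],0],[[0,0,-4],0],[[0,0,-3],0],[[0,0,-1],0],[[0,0,0],0],[[0,0,0],0]])

```text
time: 15.18
tcp_pos: [582.0, 12.1, 253.0]
orientation: [2.224, -2.216, -0.004]
contact_force: [0.3, 0.4, -0.3]
grip_width: 85.8
grasp_force: 0.0
```

Run:
```python
from h import *
s=st();print(s['time'],s['tcp_pos'],s['qpos'])
im=save('wrist','w4.png');a=save('scene','s4.png');b=save('side','d4.png')
A=cv2.resize(a[120:260,250:430],(400,300));B=cv2.resize(b[150:270,230:390],(400,300))
save(None,'m4.png',np.vstack([np.hstack([A,B]),np.hstack([cv2.resize(im[0:300,160:480],(400,300)),np.zeros_like(A)])]))
for n in('wrist','scene','side'):
  for t in('label','bar','bar_handle','ring','carrier'):
    print(n,t,[(round(d['score'],2),np.round(d['point'],1).tolist()) for d in models.spot_point(t,n)[:2]])
```

```text
15.175 [581.9767006   12.07998952 252.99841631] [-9.02748404e-02  1.92203146e-01 -8.74302320e-02  1.29420515e+00
 -9.19442393e-06 -1.66446042e+00]
wrist label [(0.59, [643.3, -4.1, 74.6])]
wrist bar [(0.85, [585.9, 12.0, 77.3]), (0.32, [581.0, 10.7, 129.7])]
wrist bar_handle [(0.7, [578.7, 9.2, 127.0])]
wrist ring [(0.81, [579.6, 12.6, 29.5])]
wrist carrier [(0.31, [585.7, 11.4, 76.4])]
scene label [(0.81, [646.7, -0.4, 78.0])]
scene bar [(0.87, [578.9, 13.3, 76.4])]
scene bar_handle [(0.86, [584.3, 13.2, 131.0])]
scene ring [(0.92, [582.7, 10.9, 29.4]), (0.45, [488.1, -340.8, 98.5])]
scene carrier [(0.55, [584.6, 14.5, -0.1]), (0.34, [584.0, 12.2, 127.8])]
side label [(0.62, [645.6, 1.0, 76.1])]
side bar [(0.96, [584.6, 18.0, 74.1])]
side bar_handle [(0.71, [734.6, 283.7, -5.9]), (0.63, [584.0, 11.6, 131.2])]
side ring [(0.86, [583.5, 10.4, 29.0]), (0.53, [483.9, -339.8, 98.8])]
side carrier [(0.69, [582.4, 13.5, -5.0])]
```

View pics/m4.png

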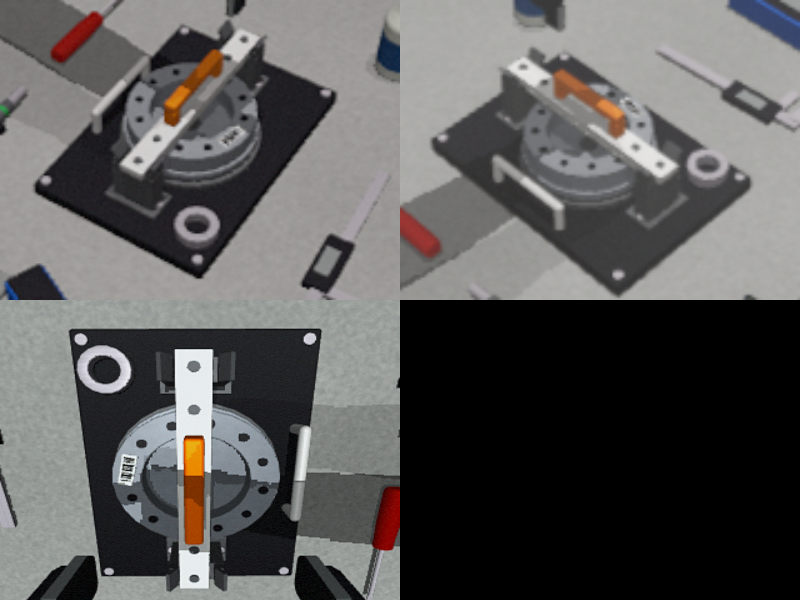

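The bar lies level in both forks. Now I'll move over the reader, using 35.3 cm along tool x and 9.7 cm along tool y.

```bash
cat > lab.py <<'E'
from h import *
# label from w4 (pose as at that picture)
_S.append(dict(tcp_pos=[581.98,12.08,253.0],orientation=[2.224,-2.216,-0.004]))
g=cv2.imread('pics/w4.png').min(2)
sub=g[140:205,240:285];print(np.percentile(sub,[5,50,95]))
m=np.zeros_like(g);m[140:205,240:285]=(sub>225)
m=cv2.morphologyEx(m,cv2.MORPH_CLOSE,np.ones((5,5),np.uint8))
n,l,s,c=cv2.connectedComponentsWithStats(m);k=1+np.argmax(s[1:,4]);print(s[k],c[k])
v,u=np.nonzero(l==k);P=rays('wrist',zip(u,v),75).astype(np.float32)
print('label',cv2.minAreaRect(P),P.mean(0))
E
python3 lab.py
```

```text
Traceback (most recent call last):
  File "lab.py", line 3, in <module>
    _S.append(dict(tcp_pos=[581.98,12.08,253.0],orientation=[2.224,-2.216,-0.004]))
    ^^
NameError: name '_S' is not defined
```

Call:
move_arm(plan=[[[2.5,0.7,0],0],[[4.5,1.2,0],0],[[4.8,1.3,0],0],[[4.8,1.3,0],0],[[4.8,1.3,0],0],[[4.8,1.3,0],0],[[4.8,1.3,0],0],[[3,0.9,0],0],[[1.3,0.4,0],0],[[0,0,0],0]])

```text
time: 17.32
tcp_pos: [487.1, -341.5, 254.8]
orientation: [-2.224, 2.218, 0.0]
contact_force: [0.4, -0.7, -1.3]
grip_width: 85.8
grasp_force: 0.0
```

Call:
move_arm(plan=[[[0,0,0],0],[[0,0,0],0]])

```text
time: 17.58
tcp_pos: [487.6, -340.1, 254.9]
orientation: [-2.227, 2.216, 0.0]
contact_force: [-0.1, 0.0, 0.7]
grip_width: 85.2
grasp_force: 0.0
```

Run:
```python
from h import *
s=st();print(s['time'],s['tcp_pos'],s['orientation'],s['qpos'])
im=save('wrist','w5.png')
for t in('reader','reader_grip','cradle'):
  print(t,[(round(d['score'],2),np.round(d['point'],1).tolist()) for d in models.spot_point(t,'wrist')[:4]])
for e in models.cut_out('reader','wrist')[:4]:
  v,u=np.nonzero(e['region']);print(e['score'],u.mean(),v.mean(),len(u))
```

```text
17.575 [ 487.60998825 -340.11772162  254.87628707] [-2.22689519e+00  2.21563396e+00  2.88088149e-04] [-7.17889962e-01  2.11462181e-01 -5.97671724e-02  1.29973442e+00
  2.51460882e-04 -2.29375603e+00]
reader [(0.83, [482.9, -343.8, 5.8]), (0.68, [336.5, -356.5, 0.8]), (0.59, [631.8, -348.4, -3.9])]
reader_grip [(0.89, [486.6, -340.4, 101.8]), (0.64, [340.7, -360.0, 127.1]), (0.64, [629.4, -350.2, 128.2])]
cradle [(0.77, [446.1, -518.1, 1.3]), (0.66, [483.5, -336.1, -1.2])]
0.91 319.54574468085104 179.85744680851064 1880
0.86 462.4931638282562 174.05768769489086 8338
0.63 175.5976389572061 178.8905558288244 8132
```

View pics/w5.png

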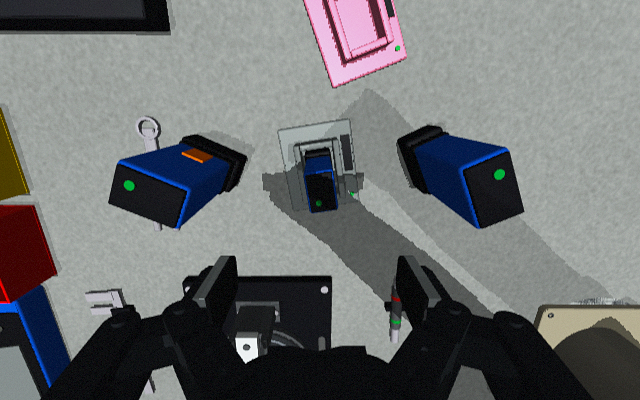

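The wrist view shows the small reader in the grey cradle with its top at about (321,190), and the larger look-alikes at columns 115 and 515. I'll enlarge it for the yaw and fix the label script.

```bash
sed -i 's/^_S.append/import h; h._S.append/' lab.py; python3 lab.py
python3 - <<'E'
import cv2
im=cv2.imread('pics/w5.png')[105:220,260:375];cv2.imwrite('pics/w5c.png',cv2.resize(im,None,fx=5,fy=5,interpolation=cv2.INTER_CUBIC))
E
```

```text
[ 23.  78. 192.]
[255 155  14  27  54] [259.35185185 163.75925926]
label ((646.9312744140625, -1.7771682739257812), (32.1272087097168, 12.93091106414795), 79.25016784667969) [649.0061    -7.607458]
```

View pics/w5c.png

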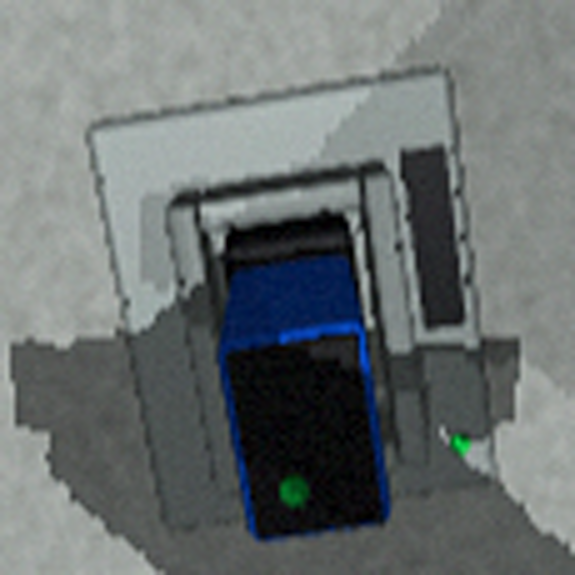

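Run:
```python
from h import *
q=lambda L:[(x/5+260-.4,y/5+105-.4) for x,y in L]
T=rays('wrist',q([(220,353),(362,322),(388,522),(257,540)]),130)
F=rays('wrist',q([(90,128),(448,68),(170,525)]),10)
ang=lambda d:round(np.degrees(np.arctan2(d[1],d[0]))%180,1)
print('top',T.round(1).tolist(),T.mean(0),[ang(T[1]-T[0]),ang(T[2]-T[3]),ang(T[3]-T[0]),ang(T[2]-T[1])],np.linalg.norm(T[1]-T[0]),np.linalg.norm(T[3]-T[0]))
print('foot',F.round(1).tolist(),'centre',(F[1]+F[2])/2,ang(F[1]-F[0]),ang(F[2]-F[0]),np.linalg.norm(F[1]-F[0]),np.linalg.norm(F[2]-F[0]))
goto([485.5,-341.5,160],ang(F[1]-F[0]))
```

```text
top [[501.3, -360.0], [473.5, -366.3], [467.3, -324.8], [494.1, -320.7]] [ 484.05626213 -342.96085541] [np.float64(12.8), np.float64(8.6), np.float64(100.3), np.float64(98.5)] 28.453226539084984 39.97074274556863
foot [[541.4, -393.2], [445.3, -409.2], [522.4, -278.8]] centre [ 483.85755708 -343.98127471] 9.4 99.4 97.37149564796117 116.01398076781183
shift cm [0.06 0.19 9.49] turn -0.16
```

Call:
move_arm(plan=[[[0.27,0.34,1.5],-0.08],[[0,0,3.5],-0.08],[[0,0,3.5],0],[[0,0,3.0],0],[[0,0,0],0],[[0,0,0],0]])

```text
time: 18.58
tcp_pos: [484.5, -344.6, 141.0]
orientation: [2.395, -2.033, 0.003]
contact_force: [0.1, 0.2, 1.4]
grip_width: 85.2
grasp_force: 0.0
```

Run:
```python
from h import *
goto([484.2,-342.8,82],9.5)
im=snapshot('wrist');c,T=cam('wrist')
def px(p):
    a=T[:3,:3].T@(np.array(p)-T[:3,3]);return c['cx']+c['fx']*a[0]/-a[2],c['cy']-c['fy']*a[1]/-a[2]
u,v=map(int,px([484.2,-342.8,130]));print(u,v)
save(None,'w6c.png',cv2.resize(im[max(0,v-70):v+70,u-80:u+80],None,fx=4,fy=4,interpolation=cv2.INTER_CUBIC))
print([(round(d['score'],2),np.round(d['point'],1).tolist()) for d in models.spot_point('reader_grip','wrist')[:3]])
```

```text
shift cm [-0.19  0.    5.9 ] turn -0.002
318 251
[(0.77, [338.6, -357.4, 128.0]), (0.74, [634.6, -350.3, 128.5])]
```

View pics/w6c.png

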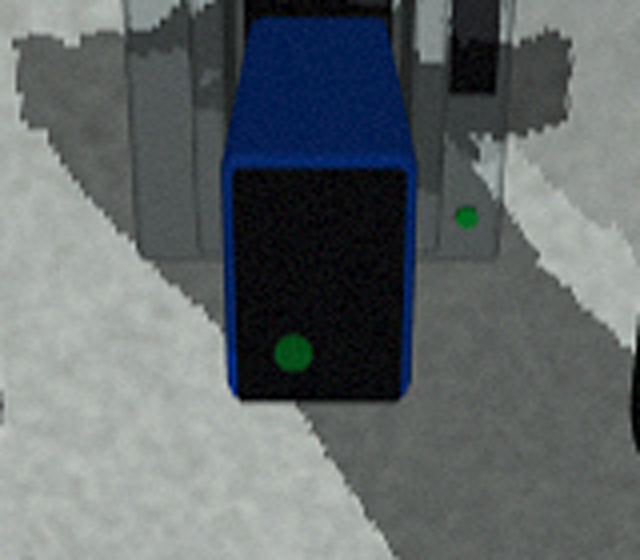

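The view is well aligned: the reader's top face is centred at crop (320,280), exactly where predicted. I'll descend and grip.

Call:
move_arm(plan=[[[-0.19,0,1.5],0],[[0,0,2.2],0],[[0,0,1.5],0],[[0,0,0.7],0],[[0,0,0],0],[[0,0,0],0]])

```text
time: 19.42
tcp_pos: [484.0, -342.6, 81.5]
orientation: [-2.395, 2.033, -0.002]
contact_force: [-0.6, 0.2, -0.7]
grip_width: 85.4
grasp_force: 0.0
```

Call:
move_arm(plan=[[[0,0,0],0],[[0,0,0],0],[[0,0,0],0],[[0,0,0],0],[[0,0,0],0],[[0,0,0],0],[[0,0,0],0]], jaw=0)

```text
time: 20.3
tcp_pos: [483.7, -342.5, 81.2]
orientation: [2.395, -2.033, 0.001]
contact_force: [0.4, -0.1, 3.1]
grip_width: 29.2
grasp_force: 60.0
```

Call:
move_arm(plan=[[[0,0,-0.8],0],[[0,0,-2],0],[[0,0,-3],0],[[0,0,-3.5],0],[[0,0,-3.5],0],[[0,0,-3],0],[[0,0,-1.5],0],[[0,0,-0.7],0],[[0,0,0],0],[[0,0,0],0]])

```text
time: 21.55
tcp_pos: [482.8, -341.6, 259.2]
orientation: [-2.395, 2.033, 0.004]
contact_force: [1.1, -0.6, -1.9]
grip_width: 29.6
grasp_force: 59.5
```

Run:
```python
from h import *
goto([647,-0.7,162],-10.8);print(st()['qpos'],st()['grip_width'])
```

```text
shift cm [-30.94 -21.76   9.75] turn 0.352
[-7.24989924e-01  2.06033379e-01 -5.74456075e-02  1.31017317e+00
 -1.48068298e-05 -2.45918567e+00] 29.598396314411023
```

Call:
move_arm(plan=[[[-1.5,-1.1,0],0],[[-3.2,-2.2,0],0],[[-3.7,-2.6,0],0],[[-3.8,-2.7,0],0],[[-3.8,-2.7,0],0],[[-3.8,-2.7,0],0],[[-3.8,-2.7,0],0],[[-3.7,-2.6,0],0],[[-2.4,-1.66,0],0],[[-1.2,-0.8,0],0]])

```text
time: 22.8
tcp_pos: [647.9, 0.7, 260.0]
orientation: [2.397, -2.029, -0.002]
contact_force: [-0.1, -0.5, -2.6]
grip_width: 29.4
grasp_force: 59.6
```

Call:
move_arm(plan=[[[0,0,0],0.1],[[0,0,0],0.15],[[0,0,0],0.1],[[0,0,0],0],[[0,0,0],0],[[0,0,0],0]])

```text
time: 23.55
tcp_pos: [647.8, -2.0, 260.7]
orientation: [2.005, -2.418, -0.0]
contact_force: [0.2, 0.1, -2.6]
grip_width: 29.3
grasp_force: 59.6
```

Run:
```python
from h import *
goto([647,-0.7,162],-10.8);print(st()['grip_width'])
for n in('wrist','scene','side'):
  snapshot(n)
  for t in('label','reader','reader_grip','bar'):
    print(n,t,[(round(d['score'],2),np.round(d['point'],1).tolist()) for d in models.spot_point(t,n)[:4]])
```

```text
shift cm [-0.11  0.1   9.87] turn 0.002
29.326834652345212
wrist label [(0.96, [645.4, -2.3, 78.4])]
wrist reader [(0.69, [648.3, -4.7, 188.2]), (0.28, [667.5, -112.1, 19.9])]
wrist reader_grip [(0.97, [650.2, -1.5, 282.3])]
wrist bar [(0.74, [585.6, 11.5, 79.2])]
scene label [(0.68, [719.8, -323.2, -0.8]), (0.67, [646.2, -0.7, 78.8])]
scene reader [(0.89, [633.5, -350.9, 0.4]), (0.84, [337.9, -360.1, -0.8]), (0.74, [642.8, -0.8, 187.0])]
scene reader_grip [(0.98, [650.1, 1.1, 280.3]), (0.78, [629.6, -350.6, 132.3]), (0.56, [335.3, -355.2, 129.8])]
scene bar [(0.76, [581.4, 8.7, 77.2]), (0.44, [649.7, 0.8, 281.0])]
side label [(0.64, [645.1, -0.3, 77.2])]
side reader [(0.85, [343.1, -358.0, 6.2]), (0.72, [629.1, -350.3, 0.4]), (0.65, [651.9, 1.4, 185.8]), (0.46, [482.4, -344.0, 2.0])]
side reader_grip [(0.88, [339.2, -357.4, 128.7]), (0.78, [649.3, -1.1, 280.5]), (0.56, [632.2, -356.4, 128.3])]
side bar [(0.58, [581.1, 14.1, 78.6]), (0.16, [739.2, 283.8, -6.2])]
```

Call:
move_arm(plan=[[[-0.08,0.13,1.5],0],[[0,0,2.2],0],[[0,0,2.2],0],[[0,0,1.8],0],[[0,0,1.2],0],[[0,0,0.5],0],[[0,0,0.3],0],[[0,0,0],0],[[0,0,0],0]])

```text
time: 25.42
tcp_pos: [647.3, -0.9, 164.6]
orientation: [-2.004, 2.418, -0.001]
contact_force: [-0.1, -0.4, -1.5]
grip_width: 29.7
grasp_force: 59.7
```

Run:
```python
from h import *
goto([646.6,-0.9,163],-10.8);print(st()['tcp_pos'],st()['grip_width'],st()['contact_force'])
for n in('wrist','scene','side'):
  im=save(n,n+'9.png')
  for t in('label','reader','reader_grip','bar'):
    print(n,t,[(round(d['score'],2),np.round(d['point'],1).tolist()) for d in models.spot_point(t,n)[:4] if d['point'][0]>560 and d['point'][1]>-200])
```

```text
shift cm [0.01 0.07 0.16] turn 0.002
[647.33422752  -0.90487211 164.57094982] 29.675108693743297 [-0.05984244 -0.36401473 -1.50450782]
wrist label []
wrist reader [(0.72, [644.2, -2.8, 90.4])]
wrist reader_grip [(0.69, [650.0, -2.4, 186.5])]
wrist bar [(0.87, [582.6, 11.8, 75.6])]
scene label [(0.8, [648.4, -3.3, 74.0]), (0.23, [642.5, 6.0, 88.6])]
scene reader [(0.84, [645.7, 2.6, 88.6]), (0.42, [648.7, -1.5, 75.5])]
scene reader_grip [(0.9, [645.8, 1.3, 185.1]), (0.4, [646.3, -0.3, 74.1])]
scene bar [(0.88, [578.0, 10.7, 77.4])]
side label [(0.83, [645.3, -1.9, 77.1])]
side reader [(0.9, [650.9, -1.1, 90.2]), (0.72, [580.0, 16.5, 80.8])]
side reader_grip [(0.86, [649.6, -1.8, 184.5])]
side bar [(0.67, [584.8, 12.7, 78.9])]
```

Call:
move_arm(plan=[[[0,0.03,0.1],0],[[0,0,0],0],[[0,0,0],0],[[0,0,0],0],[[0,0,0],0]])

```text
time: 26.8
tcp_pos: [646.5, -0.8, 162.9]
orientation: [-2.005, 2.419, -0.0]
contact_force: [-0.3, -1.2, -2.3]
grip_width: 29.6
grasp_force: 59.7
```

```bash
python3 -c "
from workcell import job
print(job.hand_in())"
```

```text
the job is handed in; nothing more can be done
None
```

The job is handed in at about 27 s of the 64 s allowed, with no verdict returned: the bar lies home in both forks, let go, and by my measurements the small reader is held upright about 16 mm above the label, centred to within a few mm and along it.

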